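# Clamp a coil in the bayonet test clamp and pin it

### The arm

A 6-joint arm with a two-finger parallel gripper is mounted at the origin on the work surface. World frame = base frame: x ahead of the robot, y to its left, z up, the work surface at z = 0. Lengths are in m, angles in degrees, forces in N, time in s.
With the tool pointing down it reaches from about 0.4 to 0.825 m from the base axis. Payload 7 kg.
Tool frame: the origin (TCP) lies midway between the tips of the shut fingers; the grasp point (between the pads) lies 19 mm behind it; x points along the fingers, z is the direction in which the jaws open and shut, and the axes are right-handed (so a half turn about x gives the same grasp; the last joint's range is limited). The gripper opens to 88 mm and grips with 3 to 60 N. Pads are 19 mm wide; open, the fingers measure 130 mm over their backs; the gripper's body (78 mm by 193 mm) begins 47 mm behind the grasp point.
Start: joints at [-54.597, 20.546, 0.682, 0, -70.136, -16.507], TCP at [0.219, -0.639, 0.227] pointing down, gripper open.
Joint ranges: [-176.03, 176.03], [-82.01, 121.73], [-58.28, 71.71], [-173.87, 95.51], [-174.79, -0.11], [-173.66, 173.66]. Speed limits (degrees/s): [136.94, 136.94, 172.46, 180, 180, 180].

### API

Orientations are given as [roll, pitch, yaw] about the fixed x, y, z axes, in that order (R = Rz(yaw) Ry(pitch) Rx(roll)).
In Python, from plant import get_state, capture, close_job gives the robot as it stands.
- The arm moves only by the tool play_rows, never from a script. Its argument "series" is one flat list of numbers, 4 for each row, row after row: the shift along the tool's x, y, z in m, then the turn about the tool's x in rad. In form: [tx, ty, tz, spin, tx, ty, tz, spin, ...]. A call has exactly 5 rows; each row shifts and turns the commanded pose from where the row before left it, along the tool's axes as they then stand; what a row does not reach is not made up. A row lasts 1/12 s, in which the tool goes at most 41.7 mm and 7.16 degrees, less where a joint would pass 70% of its speed; a pose out of reach is approached as far as the arm can. A call is refused whole if a number of a shift passes 0.0417 or a number of a turn 0.125, either way. A call with a gripper value outside its range is refused whole. "jaw" is the opening in per cent of the stroke, from 0 (shut) to 100 (fully open), set as the call begins (left out, the last holds). The fingers move at their own pace and stop on an object; "squeeze" is the grip in N (left out, the last holds). Time passes only in rows, so rows that do not move let the fingers close, or fill a call up. It gives the time, the measured TCP pose, the force and the opening at its end, in the units of the state.
- get_state(): the state, without advancing time (a new reading comes with each control period).
- capture(name): name is "scene" or "side" or "wrist"; returns a dict with "img" (384x512x3 uint8, blue, green, red), "K" (3x3 intrinsics, pixels), "k1" (the pictures are not rectified: a ray, as slopes to the right and down, at radius r is drawn at 1 + k1 r^2 times it, then the intrinsics apply), "world_from_camera" (4x4, takes a point from camera to world coordinates). Camera axes: x right, y down, z forward; pixel columns grow to the right and rows downward; lengths in m; the calibration is good to about 2 mm. A picture is of the moment at which its call begins. There is no depth.
- close_job(): hands the job in, once; it reports no verdict.
The state is a dict: "time_s": time; "joints": joint angles; "qd": joint speeds; "joint_torque": joint torques, N m; "tcp_pos": TCP position; "eef_rot": TCP orientation; "contact_force": force on the tool from outside, world axes, zero at the start; "moment": the same for the moment, N m; "gripper_width": finger opening in m.
Only numpy, scipy, OpenCV 4.12 (cv2) and the standard library are available. Lean on these libraries where they do the work, as an engineer would, in place of code of your own. Each camera call takes 0.05 s, during which the arm holds its last target.

### The job

Push the sled with the coil fully home under the clamp. Then press the clamp's crank down against its spring, swing it a quarter turn clockwise (seen from above) while it is down, and let it rise into its locked seat. Finally take the lock pin from its stand and put it through the hole in the crank's ear into the post below, fully home, let go of it, and leave the other things on the bench as they are.

Things in the scene. Friction and masses are not known exactly. Their poses are not given: they have to be found in the camera images.
- clamp_axis (a point): Fixed bench clamp: aluminium base plate, grey post, steel drum 88 mm across. This point: centre of the drum's top, on the vertical plunger axis, 150 mm above the table. Its axes are the clamp's: at zero yaw x points away from the robot, y to its left, z up; turned by up to 0.3 rad. The post is on the drum's +x side; the sled comes in from the -y side, moving to +y.
- sled_plate (a point): Centre of the outer (-y) face of the sled's upright black handle plate: 56 mm wide, 12 mm thick, 24 to 69 mm above the table; this point 46.5 mm up. The yellow coil on the sled (54 mm across, bore 28 mm, top 76 mm above the table) stands 118 mm inward of this face. At home the face is 118 mm from the plunger axis.
- sled (a joint): Travel of the sled in m: 0 = right out, 0.090 = home against its stop, coil under the plunger. About 2 N friction; it stays where left. Starts at 0 to 0.03.
- plunger (a joint): How far plunger and crank are pressed down, in m: 0 = up, 0.026 = bottom stop. A spring lifts it: about 6 N at 0, 15 N at 0.026. It must be more than 0.020 down before the crank can turn, and over the whole turn. Locked, it stands at about 0.014. If the sled is not home, its nose lands on the coil and it cannot go far enough.
- crank (a joint): Turn of the crank in rad: 0 = start (dish on the clamp's -x side, ear on +y), 1.571 = stop, a quarter turn clockwise from above (dish on +y, ear on +x over the post). Friction 0.05 N m; it turns only while pressed down. Let go at the end of the turn, it rises about 6 mm from the turning depth into a notch that keeps it from turning back.
- dish (a point): Centre of the floor of the open square dish at the end of the crank's arm, 95 mm from the plunger axis: 54 x 54 mm inside, walls 4 mm thick, 14 mm high. For pressing with shut fingertips and pushing round by its walls. Floor 188 mm above the table when up; it sinks and swings with the crank.
- ear_hole (a point): Centre of the upper mouth of the 17 mm hole through the crank's ear (a 40 x 40 mm plate, 10 mm thick, 75 mm from the axis, 90 degrees from the dish arm). Mouth 190 mm above the table with the plunger up, about 176 mm when locked.
- post_hole (a point): Centre of the mouth of the 17 mm hole, 55 mm deep, in the top of the post (50 x 70 mm, top 145 mm above the table), 75 mm from the plunger's axis on the clamp's +x side. The ear's hole comes over it when the crank is locked.
- pin_head (a point): Centre of the lock pin's dark round head: head 26 mm diameter, 42 mm high; below it a steel shank 12 mm diameter, 65 mm long, tapering to 6 mm over its last 9 mm. The pin starts upright in its stand, with this point 96 mm above the table; its z axis points up.
- pin_collar (a point): Centre of the underside of the pin's head, 21 mm below the head's centre; it rests on the stand at first, and on the ear when the pin is fully home.
- pin_tip (a point): Lower end of the pin's shank, 65 mm below the head's underside.
- stand: Grey plastic block standing on the table, 55 x 55 mm, 75 mm high, origin under its centre, with a hole in its top in which the pin stands. It is fixed.
- tub_center (a point): Centre of a white lidded tub, 84 mm across, 95 mm high, a bystander.
- pump_bottle: White pump bottle, 64 mm across, about 150 mm high, origin under its centre; a bystander.
- tape_roll: Roll of tape lying flat, 90 mm across, 24 mm high, origin under its centre; a bystander.
- screwdriver: Screwdriver lying on the table; a bystander.
- coil_a: Finished coil standing on the table, 54 mm across, 52 mm high, origin under its centre; a bystander.
- coil_b: Another finished coil like it; a bystander.
Not all that is in view belongs to the job. There is more than one size of the part that bears pin_head; the job needs the middle-sized.

How it is judged:
By the outcome, as a careful person would: the job done as asked, in the order asked, and still so for the second after the job is handed in, with the robot touching nothing.
It also fails if it takes over 69 s, if anything falls off the work surface, if the arm or the gripper's body presses on something with over 40 N, if the wrist force passes 120 N, or if a joint passes its speed limit or range.

## Working session

There is one attempt and no reset: what is moved stays moved. The work goes in short steps, Python scripts to look and compute and a tool call to move; the robot and the scene stay as the last step left them, time stands still between calls to the robot, and variables do not carry over. Pictures are saved under pics/ and viewed, and the job is handed in when it is done.

Besides the shell and the picture viewer there is one more tool, called after "Call:" as name(argument=value, ...) on one line, values as JSON. play_rows: Moves the arm, as the interface text tells. Its arguments: {"type":"object","properties":{"series":{"type":"array","items":{"type":"number"}},"jaw":{"type":"number"},"squeeze":{"type":"number"}},"required":["series"]}

```bash
ls; mkdir -p pics
python3 - <<'E'
from plant import get_state, capture
import cv2,numpy as np
s=get_state();print(s)
for n in("scene","side","wrist"):
    c=capture(n);cv2.imwrite(f"pics/{n}0.png",c["img"]);np.savez(f"pics/{n}0.npz",**c)
    print(n,c["K"],c["k1"],np.round(c["world_from_camera"],3))
E
```

```text
pics
{'time_s': 0.0, 'joints': array([-5.45966960e+01,  2.05917579e+01,  6.32303996e-01, -1.86347694e-02,
       -7.01381068e+01, -1.65091582e+01]), 'qd': array([ 0.13095813,  0.11844344,  0.02847308, -0.03172009, -0.05897214,
        0.10931595]), 'joint_torque': array([-9.04949720e-04, -5.82715881e+01,  2.93052399e+01,  6.99751943e+00,
        6.87812339e-03, -1.35793598e-04]), 'tcp_pos': array([ 0.21839651, -0.63814974,  0.22561258]), 'eef_rot': array([  6.33114475,  89.90087849, 115.21894446]), 'contact_force': array([ 0.80361306, -1.05618684, -0.27508104]), 'moment': array([0.01681114, 0.00439144, 0.02015731]), 'gripper_width': 0.08748742406401405}
scene [[375.75207345   0.         257.08766461]
 [  0.         375.75207345 194.47616688]
 [  0.           0.           1.        ]] -0.059992211031719124 [[ 0.879  0.37  -0.301  0.838]
 [ 0.477 -0.672  0.566 -0.465]
 [ 0.007 -0.642 -0.767  0.821]
 [ 0.     0.     0.     1.   ]]
side [[391.31401878   0.         262.57897894]
 [  0.         391.31401878 188.08667482]
 [  0.           0.           1.        ]] -0.03214179264507429 [[-0.9   -0.311  0.305  0.237]
 [-0.436  0.612 -0.66   0.725]
 [ 0.019 -0.727 -0.686  0.822]
 [ 0.     0.     0.     1.   ]]
wrist [[297.54794513   0.         255.34874917]
 [  0.         297.54794513 188.77010668]
 [  0.           0.           1.        ]] -0.04037065204688731 [[-0.325  0.908  0.264  0.147]
 [ 0.946  0.312  0.092 -0.662]
 [ 0.001  0.28  -0.96   0.384]
 [ 0.     0.     0.     1.   ]]
```

View pics/scene0.png

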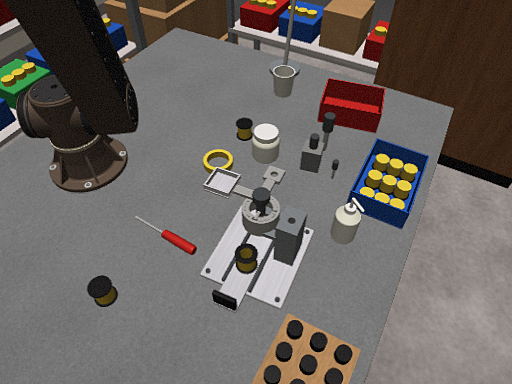

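View pics/side0.png

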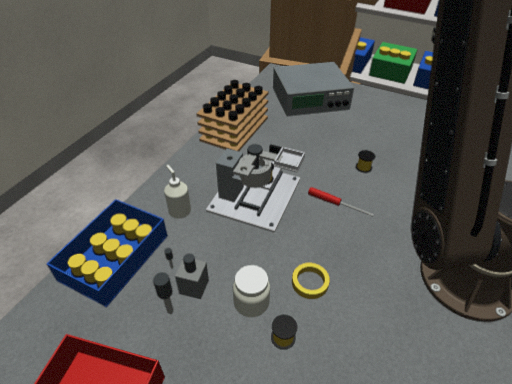

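View pics/wrist0.png

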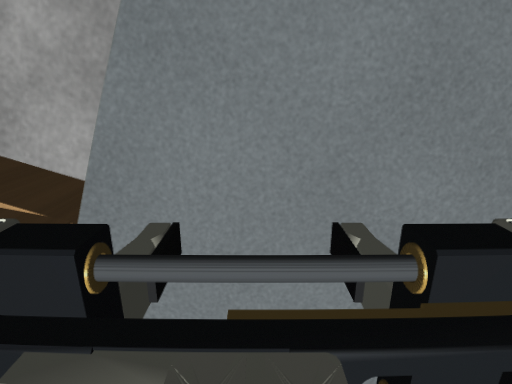

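```bash
cat > h.py <<'E'
import cv2,numpy as np
from plant import get_state,capture
from scipy.spatial.transform import Rotation as R
def load(n): return dict(np.load(f"pics/{n}.npz"))
def snap(cam,name):
    c=capture(cam);np.savez(f"pics/{name}.npz",**c);cv2.imwrite(f"pics/{name}.png",c["img"]);return c
def dist(c): return np.array([float(c["k1"]),0,0,0,0])
def ray(c,uv):
    p=cv2.undistortPoints(np.array([[uv]],float),c["K"],dist(c))[0,0]
    T=c["world_from_camera"];d=T[:3,:3]@np.r_[p,1];return T[:3,3],d/np.linalg.norm(d)
def plane(c,uv,z):
    o,d=ray(c,uv);return o+d*(z-o[2])/d[2]
def tri(obs):
    A=np.zeros((3,3));b=np.zeros(3);rs=[ray(c,u) for c,u in obs]
    for o,d in rs:
        P=np.eye(3)-np.outer(d,d);A+=P;b+=P@o
    x=np.linalg.solve(A,b);return x,[np.linalg.norm((np.eye(3)-np.outer(d,d))@(x-o)) for o,d in rs]
def proj(c,X):
    T=np.linalg.inv(c["world_from_camera"]);r,_=cv2.Rodrigues(T[:3,:3])
    return cv2.projectPoints(np.array(X,float).reshape(-1,1,3),r,T[:3,3],c["K"],dist(c))[0][:,0]
def crop(c,x0,y0,x1,y1,f,name):
    im=cv2.resize(c["img"][y0:y1,x0:x1],None,fx=f,fy=f,interpolation=cv2.INTER_CUBIC)
    for x in range((x0//20+1)*20,x1,20): cv2.putText(im,str(x),((x-x0)*f,8),0,.3,(0,255,255));cv2.line(im,((x-x0)*f,10),((x-x0)*f,15),(0,255,255))
    for y in range((y0//20+1)*20,y1,20): cv2.putText(im,str(y),(0,(y-y0)*f+3),0,.3,(0,255,255));cv2.line(im,(20,(y-y0)*f),(25,(y-y0)*f),(0,255,255))
    cv2.imwrite(f"pics/{name}.png",im)
E
python3 - <<'E'
from h import *
a=load("scene0");b=load("side0")
crop(a,190,100,350,310,2+1,"s_a");crop(b,140,130,320,310,4,"d_a")
E
```

```text
(no output)
```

View pics/s_a.png

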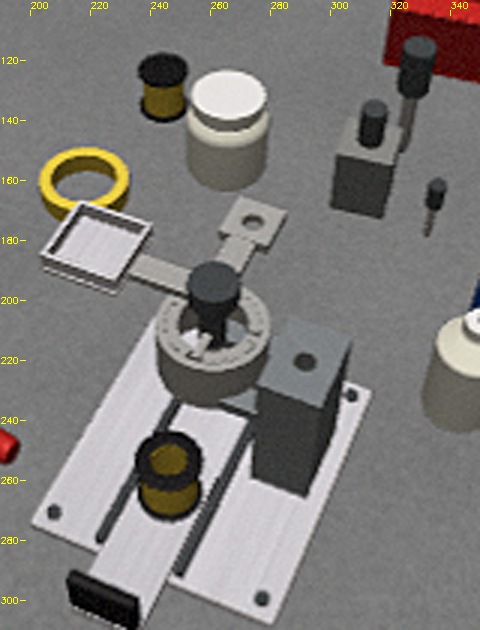

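View pics/d_a.png

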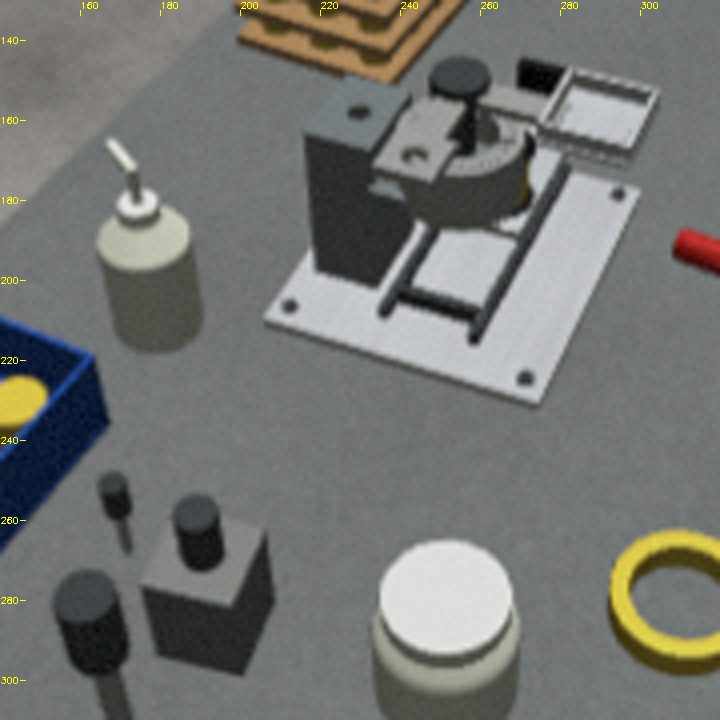

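Run:
```python
from h import *
np.set_printoptions(precision=4,suppress=True)
a=load("scene0");b=load("side0")
P=dict(ear=((254,221),(414,157),.190),post=((305,361),(358,112),.145),knob=((214,280),(460,75),.2),dish=((98,245),(603,112),.188),pintop=((374,109),(197,509),.117))
for k,(s,d,z) in P.items():
    s=(190+s[0]/3,100+s[1]/3);d=(140+d[0]/4,130+d[1]/4)
    print(k,*tri([(a,s),(b,d)]),plane(a,s,z),plane(b,d,z))
# base plate corners & screws at z~0.012
for n,c,f,o,pts in(("a",a,3,(190,100),[(54,513),(262,598),(351,396)]),("b",b,4,(140,130),[(290,306),(525,378),(618,194)])):
    for p in pts: print(n,p,plane(c,(o[0]+p[0]/f,o[1]+p[1]/f),.012))
print("plate",plane(a,(190+103/3,100+600/3),.0465))
for p in [(68,573),(140,605)]:print(plane(a,(190+p[0]/3,100+p[1]/3),.069))
print("tub",plane(a,(190+228/3,100+95/3),.095))
print("coilb",plane(a,(190+246/3,100+453/3),.076))
```

```text
ear [0.5929 0.0762 0.1875] [np.float64(0.0019727581835104345), np.float64(0.0019727581835104137)] [0.5956 0.0751 0.19  ] [0.5897 0.078  0.19  ]
post [0.6736 0.0059 0.143 ] [np.float64(0.0013603632356875652), np.float64(0.001360363235687734)] [0.6752 0.0052 0.145 ] [0.671  0.0075 0.145 ]
knob [0.5982 0.0013 0.1982] [np.float64(0.001631047124495964), np.float64(0.0016310471244959702)] [0.6003 0.0007 0.2   ] [0.5957 0.0026 0.2   ]
dish [ 0.5033 -0.0083  0.195 ] [np.float64(0.003509344862236469), np.float64(0.0035093448622365614)] [ 0.5029 -0.002   0.188 ] [ 0.5033 -0.0188  0.188 ]
pintop [0.5999 0.3208 0.116 ] [np.float64(0.0016409758700955093), np.float64(0.001640975870095659)] [0.6016 0.3208 0.117 ] [0.5978 0.3209 0.117 ]
a (54, 513) [ 0.5309 -0.1354  0.012 ]
a (262, 598) [ 0.7095 -0.1201  0.012 ]
a (351, 396) [0.6942 0.083  0.012 ]
b (290, 306) [0.6916 0.0808 0.012 ]
b (525, 378) [0.5124 0.0669 0.012 ]
b (618, 194) [ 0.5277 -0.1374  0.012 ]
plate [ 0.6141 -0.1918  0.0465]
[ 0.5878 -0.1943  0.069 ]
[ 0.6454 -0.1904  0.069 ]
tub [0.4609 0.2948 0.095 ]
coilb [ 0.656  -0.0474  0.076 ]
```

```bash
cat >> h.py <<'E'
np.set_printoptions(precision=4,suppress=True)
yaw=0.075; AX=np.array([.5985,.001])
ex=np.array([np.cos(yaw),np.sin(yaw)]);ey=np.array([-np.sin(yaw),np.cos(yaw)])
def cl(x,y): return AX+x*ex+y*ey
def toolR(): return R.from_euler('xyz',get_state()["eef_rot"],degrees=True).as_matrix()
def st():
    s=get_state();M=toolR();print("t",round(s["time_s"],2),"tcp",s["tcp_pos"],"F",s["contact_force"],"w",round(s["gripper_width"],4),"q",s["joints"].round(1))
    print("toolx",M[:,0],"y",M[:,1],"z",M[:,2]);return s
def to(target):
    s=get_state();M=toolR();print("tool shift",M.T@(np.array(target)-s["tcp_pos"]))
E
python3 - <<'E'
from h import *
st()
a=load("scene0");b=load("side0")
def t2(s,d): return tri([(a,(190+s[0]/3,100+s[1]/3)),(b,(140+d[0]/4,130+d[1]/4))])
print("bigtop",t2((419,47),(88,583)))
print("smalltop",t2((436,185),(114,484)))
print("small low",t2((428,233),(125,552)))
M=toolR()
# desired tool z = ex (or -ex)
for z in(ex,-ex,ey,-ey):
    z=np.r_[z,0];y=np.cross(z,[0,0,-1.])
    a_=np.degrees(np.arctan2(z@M[:,1]*-1,z@M[:,2])); print(z,"spin deg",a_)
print("dish",cl(-.095,0),"ear",cl(0,.075),"post",cl(.075,0),"plate home",cl(0,-.118))
E
```

```text
t 0.15 tcp [ 0.2185 -0.6383  0.2258] F [-0.3268 -0.4418  0.3706] w 0.0874 q [-54.6  20.6   0.6  -0.  -70.1 -16.5]
toolx [-0.0006  0.0012 -1.    ] y [-0.9461 -0.3238  0.0001] z [-0.3238  0.9461  0.0013]
bigtop (array([0.6113, 0.3987, 0.1399]), [np.float64(0.0014201996971378173), np.float64(0.0014201996971374999)])
smalltop (array([0.6777, 0.3012, 0.07  ]), [np.float64(0.0015045867663906923), np.float64(0.0015045867663906845)])
small low (array([0.6801, 0.3035, 0.0021]), [np.float64(0.0017003497894761642), np.float64(0.0017003497894763206)])
[0.9972 0.0749 0.    ] spin deg 104.59500529133929
[-0.9972 -0.0749  0.    ] spin deg -75.40499470866072
[-0.0749  0.9972  0.    ] spin deg 14.59503755840028
[ 0.0749 -0.9972  0.    ] spin deg -165.40496244159974
dish [ 0.5038 -0.0061] ear [0.5929 0.0758] post [0.6733 0.0066] plate home [ 0.6073 -0.1167]
```

Call:
play_rows(series=[0,-0.0338,0.017,0,0,-0.0338,0.017,0,0,-0.0338,0.017,0,0,-0.0338,0.017,0,0,-0.0338,0.017,0], jaw=0, squeeze=20)

```text
time_s: 0.57
tcp_pos: [0.3517, -0.502, 0.2263]
eef_rot: [17.6, 90.0, 126.5]
contact_force: [0.6, -1.0, -0.4]
gripper_width: 0.0597
```

Call:
play_rows(series=[0,-0.0338,0.017,0,0,-0.0338,0.017,0,0,-0.0338,0.017,0,0,-0.0338,0.017,0,0,-0.0338,0.017,0])

```text
time_s: 0.98
tcp_pos: [0.4842, -0.3666, 0.2265]
eef_rot: [26.0, 90.0, 134.9]
contact_force: [1.1, -0.3, -0.4]
gripper_width: 0.0263
```

Call:
play_rows(series=[0,-0.0338,0.017,0,0,-0.0338,0.017,0,0,-0.0338,0.017,0,0,-0.0338,0.017,0,0,-0.0338,0.017,0])

```text
time_s: 1.4
tcp_pos: [0.6166, -0.2315, 0.2264]
eef_rot: [47.7, 90.0, 156.6]
contact_force: [0.9, -0.4, -0.1]
gripper_width: 0.0008
```

Call:
play_rows(series=[0,0,0,-0.12,0,0,0,-0.12,0,0,0,-0.12,0,0,0,-0.12,0,0,0,-0.12])

```text
time_s: 1.82
tcp_pos: [0.6156, -0.2328, 0.2261]
eef_rot: [21.8, 90.0, 165.5]
contact_force: [-0.1, -0.6, -0.3]
gripper_width: 0.0005
```

Call:
play_rows(series=[0,0,0,-0.12,0,0,0,-0.12,0,0,0,-0.12,0,0,0,-0.12,0,0,0,-0.12])

```text
time_s: 2.23
tcp_pos: [0.6155, -0.2331, 0.2262]
eef_rot: [-15.4, 90.0, 162.6]
contact_force: [0.3, -0.1, 0.5]
gripper_width: 0.0004
```

Call:
play_rows(series=[0,0,0,-0.116,0,0,0,0,0,0,0,0,0,0,0,0,0,0,0,0])

```text
time_s: 2.65
tcp_pos: [0.6156, -0.2332, 0.2265]
eef_rot: [-22.7, 90.0, 161.4]
contact_force: [1.0, 0.5, -0.6]
gripper_width: 0.0004
```

Run:
```python
from h import *
st(); to([*cl(0,-.235),.036]); c=snap("wrist","w1")
```

```text
t 2.65 tcp [ 0.6156 -0.2332  0.2265] F [ 0.9812  0.4727 -0.5813] w 0.0004 q [ -3.8  19.   -1.6  -0.  -69.4   7.9]
toolx [-0.0002  0.0001 -1.    ] y [ 0.0722 -0.9974 -0.0001] z [-0.9974 -0.0722  0.0002]
tool shift [ 0.1905  0.0002 -0.0005]
```

View pics/w1.png

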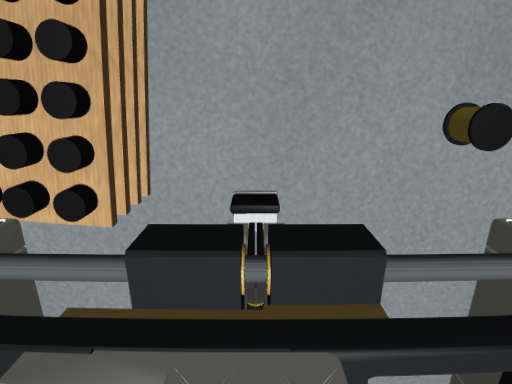

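Run:
```python
from h import *
c=load("w1");print(c["world_from_camera"][:3,[2,3]])
for p in[(232,194),(278,194),(231,212),(279,212)]:print(plane(c,p,.069))
print(proj(c,[[*cl(0,-.235),.036]]))
print("coil",plane(c,(490,127),.052))
```

```text
[[-0.0203  0.6212]
 [ 0.2792 -0.3078]
 [-0.96    0.3852]]
[ 0.6399 -0.2079  0.069 ]
[ 0.5889 -0.2117  0.069 ]
[ 0.64   -0.1865  0.069 ]
[ 0.5857 -0.1905  0.069 ]
[[255.063  166.9687]]
coil [ 0.355  -0.3029  0.052 ]
```

Call:
play_rows(series=[0.038,0,0,0,0.038,0,0,0,0.038,0,0,0,0.038,0,0,0,0.038,0,0,0])

```text
time_s: 3.12
tcp_pos: [0.6157, -0.2332, 0.0353]
eef_rot: [168.4, 89.9, -7.4]
contact_force: [0.8, 0.0, -0.0]
gripper_width: 0.0005
```

Call:
play_rows(series=[0,-0.006,0,0,0,-0.006,0,0,0,-0.006,0,0,0,-0.006,0,0,0,-0.006,0,0])

```text
time_s: 3.53
tcp_pos: [0.6154, -0.2029, 0.0395]
eef_rot: [166.6, 89.7, -9.1]
contact_force: [1.6, -3.2, 1.4]
gripper_width: 0.0004
```

Call:
play_rows(series=[0,-0.007,0,0,0,-0.007,0,0,0,-0.007,0,0,0,-0.007,0,0,0,-0.007,0,0])

```text
time_s: 3.95
tcp_pos: [0.611, -0.1677, 0.037]
eef_rot: [167.5, 90.0, -8.2]
contact_force: [-0.1, -2.6, 1.1]
gripper_width: 0.0004
```

Call:
play_rows(series=[0,-0.007,0,0,0,-0.007,0,0,0,-0.007,0,0,0,-0.006,0,0,0,-0.005,0,0])

```text
time_s: 4.37
tcp_pos: [0.6082, -0.1357, 0.0364]
eef_rot: [-6.0, 90.0, 178.3]
contact_force: [0.2, -2.2, 1.8]
gripper_width: 0.0006
```

Call:
play_rows(series=[0,-0.003,0,0,0,-0.002,0,0,0,-0.002,0,0,0,-0.001,0,0,0,-0.001,0,0])

```text
time_s: 4.78
tcp_pos: [0.6076, -0.129, 0.0365]
eef_rot: [70.2, 89.9, -105.5]
contact_force: [2.8, -15.5, -1.0]
gripper_width: 0.0004
```

Call:
play_rows(series=[0,0.01,0,0,0,0.02,0,0,-0.04,0.01,0,0,-0.041,0,0,0,-0.041,0,0,0])

```text
time_s: 5.2
tcp_pos: [0.6096, -0.1682, 0.1588]
eef_rot: [-17.2, 89.8, 167.0]
contact_force: [0.3, 0.5, -0.4]
gripper_width: 0.0002
```

Run:
```python
from h import *
st();c=snap("scene","s2");crop(c,190,100,350,310,3,"s2c")
to([*cl(-.095,0),.25])
```

```text
t 5.2 tcp [ 0.6096 -0.1682  0.1588] F [ 0.3458  0.4554 -0.3944] w 0.0002 q [  2.2  19.5 -10.1  -0.1 -60.6   2. ]
toolx [-0.0032  0.0007 -1.    ] y [ 0.0734 -0.9973 -0.001 ] z [-0.9973 -0.0734  0.0031]
tool shift [-0.0824 -0.1704  0.0971]
```

View pics/s2c.png

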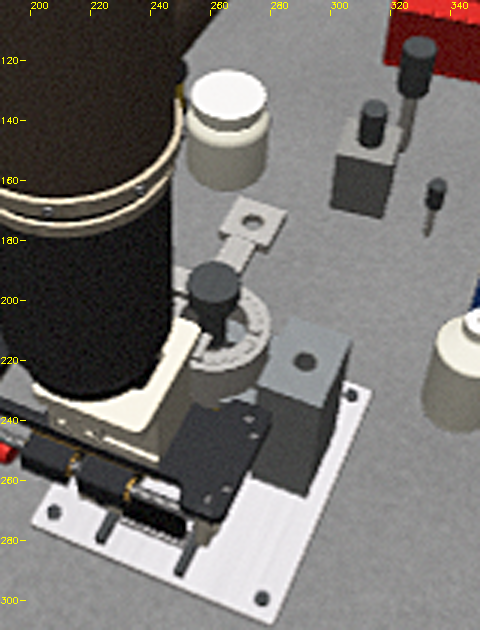

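Call:
play_rows(series=[-0.035,0,0,0,-0.035,0,0,0,-0.032,0,0,0,0,-0.017,0.01,0,0,-0.034,0.0194,0])

```text
time_s: 5.67
tcp_pos: [0.5793, -0.12, 0.2617]
eef_rot: [-176.3, 89.8, 7.8]
contact_force: [1.9, 1.8, -1.1]
gripper_width: 0.0006
```

Call:
play_rows(series=[0,-0.034,0.0194,0,0,-0.034,0.0194,0,0,-0.034,0.0194,0,0,-0.017,0.0094,0,0,0,0,0])

```text
time_s: 6.08
tcp_pos: [0.4991, -0.0027, 0.2609]
eef_rot: [-104.0, 89.9, 80.4]
contact_force: [-0.0, -0.3, -0.2]
gripper_width: -0.0
```

Run:
```python
from h import *
st();c=snap("wrist","w3");d=snap("side","d3");crop(d,200,130,320,230,6,"d3c")
to([*cl(-.095,0),.188])
print(proj(c,[[*cl(-.095,0),.188],[*cl(-.095,.075),.19]]))
```

```text
t 6.08 tcp [ 0.4991 -0.0027  0.2609] F [-0.0173 -0.3428 -0.2014] w -0.0 q [ 22.2   2.5 -17.8  -0.1 -69.7 -17.7]
toolx [ 0.0003  0.002  -1.    ] y [ 0.0774 -0.997  -0.002 ] z [-0.997  -0.0774 -0.0005]
tool shift [ 0.0728  0.002  -0.0027]
[[250.1376 192.768 ]
 [250.2121 274.72  ]]
```

View pics/w3.png

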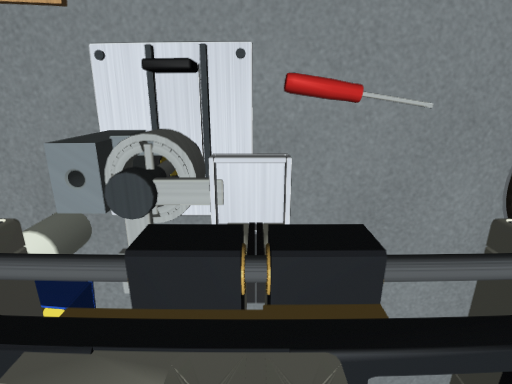

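View pics/d3c.png

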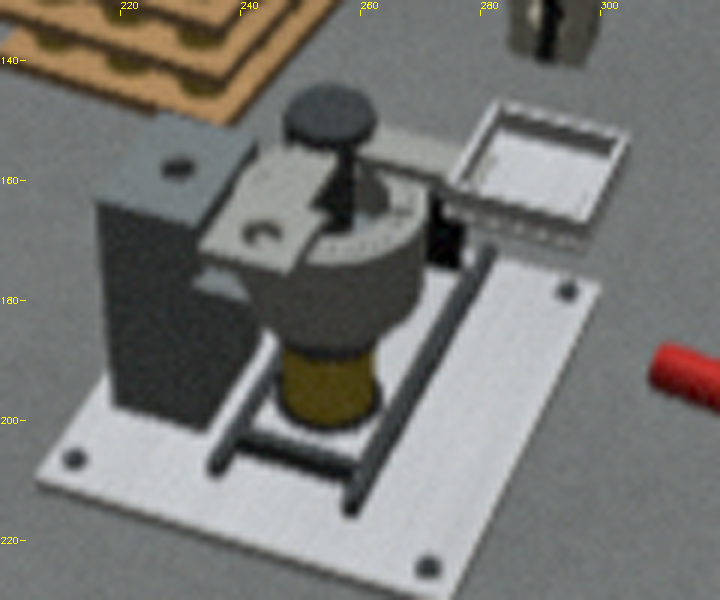

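Call:
play_rows(series=[0.015,0.002,-0.0027,0,0.02,0,0,0,0.02,0,0,0,0.01,0,0,0,0.006,0,0,0])

```text
time_s: 6.6
tcp_pos: [0.5036, -0.0078, 0.1878]
eef_rot: [11.0, 89.8, -164.8]
contact_force: [-4.4, -0.7, 10.3]
gripper_width: 0.0
```

Call:
play_rows(series=[0.005,0,0,0,0.005,0,0,0,0.005,0,0,0,0.005,0,0,0,0.004,0,0,0])

```text
time_s: 7.02
tcp_pos: [0.5037, -0.0079, 0.1669]
eef_rot: [49.2, 89.9, -126.5]
contact_force: [-9.3, -0.4, 14.8]
gripper_width: 0.0006
```

Call:
play_rows(series=[0.002,0,0.001,0,0.002,0,0.001,0,0.001,0,0,0,0,0,0,0,0,0,0,0])

```text
time_s: 7.43
tcp_pos: [0.5036, -0.0076, 0.1632]
eef_rot: [165.5, 89.8, -10.2]
contact_force: [-5.7, -0.5, 15.5]
gripper_width: 0.0002
```

Run:
```python
from h import *
st();d=snap("side","d4");crop(d,200,120,320,220,6,"d4c")
```

```text
t 7.43 tcp [ 0.5036 -0.0076  0.1632] F [-5.6628 -0.5306 15.4884] w 0.0002 q [ 21.6   7.3 -26.    0.1 -56.5 -17.3]
toolx [ 0.003  -0.0005 -1.    ] y [ 0.0754 -0.9972  0.0008] z [-0.9972 -0.0754 -0.003 ]
```

View pics/d4c.png

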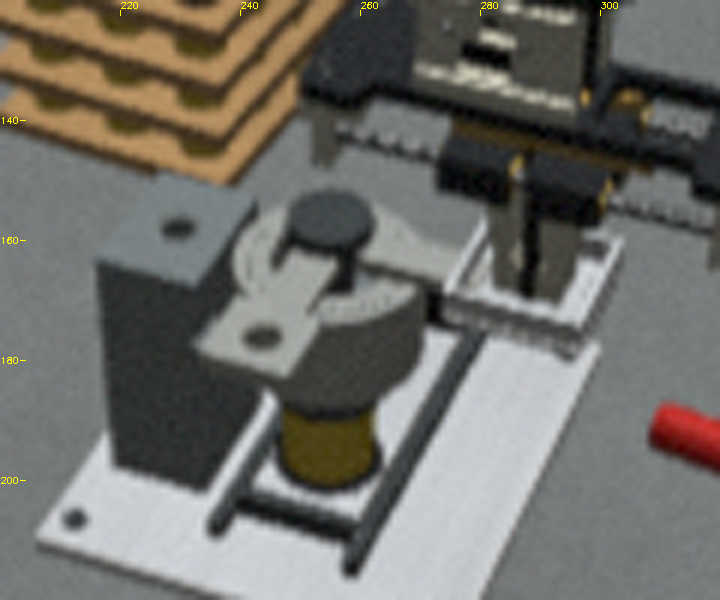

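Call:
play_rows(series=[0.001,-0.0099,-0.0005,0,0,-0.0098,-0.0016,0,0,-0.0096,-0.0026,0,0,-0.0093,-0.0036,0,0,-0.0089,-0.0045,0])

```text
time_s: 7.9
tcp_pos: [0.5143, 0.0417, 0.163]
eef_rot: [-178.6, 89.6, 5.8]
contact_force: [0.6, -2.6, 14.5]
gripper_width: 0.0004
```

Run:
```python
from h import *
s=st();d=s["tcp_pos"][:2]-AX;print("clamp",d@ex,d@ey)
d=snap("side","d5");crop(d,200,120,320,220,6,"d5c")
```

```text
t 7.9 tcp [0.5143 0.0417 0.163 ] F [ 0.5932 -2.5744 14.5123] w 0.0004 q [ 26.6   8.4 -24.7   0.2 -56.5 -22.3]
toolx [ 0.0063  0.0006 -1.    ] y [ 0.0757 -0.9971 -0.0002] z [-0.9971 -0.0757 -0.0063]
clamp -0.08091972747484961 0.04692964382957908
```

View pics/d5c.png

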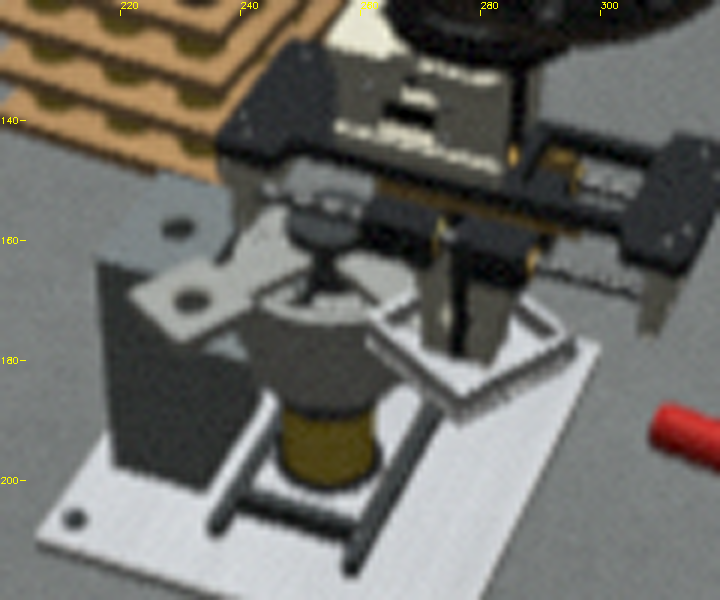

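Call:
play_rows(series=[0,-0.0083,-0.0054,0,0,-0.0077,-0.0063,0,0,-0.007,-0.007,0,0,-0.0063,-0.0077,0,0,-0.0054,-0.0083,0])

```text
time_s: 8.37
tcp_pos: [0.5467, 0.079, 0.1632]
eef_rot: [-177.0, 89.6, 7.4]
contact_force: [-0.6, -2.5, 15.5]
gripper_width: 0.0004
```

Call:
play_rows(series=[0,-0.0045,-0.0089,0,0,-0.0036,-0.0093,0,0,-0.0026,-0.0096,0,0,-0.0016,-0.0098,0,0,-0.0005,-0.0099,0])

```text
time_s: 8.78
tcp_pos: [0.5931, 0.0952, 0.1633]
eef_rot: [-175.9, 89.6, 8.4]
contact_force: [-1.7, -0.9, 13.8]
gripper_width: 0.0005
```

Run:
```python
from h import *
s=st();d=s["tcp_pos"][:2]-AX;print("clamp",d@ex,d@ey)
d=snap("side","d6");crop(d,200,120,320,220,6,"d6c")
d=snap("scene","s6");crop(d,190,130,350,280,4,"s6c")
```

```text
t 8.78 tcp [0.5931 0.0952 0.1633] F [-1.7149 -0.9381 13.8017] w 0.0005 q [ 27.8  16.1 -14.4   0.1 -59.1 -23.5]
toolx [ 0.0064  0.0009 -1.    ] y [ 0.0759 -0.9971 -0.0005] z [-0.9971 -0.0759 -0.0064]
clamp 0.0016952147091770394 0.09432095645243714
```

View pics/d6c.png

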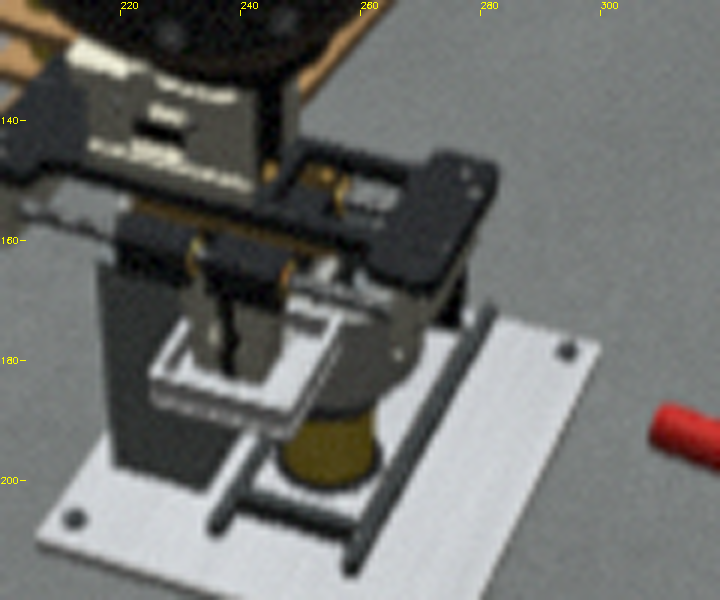

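View pics/s6c.png

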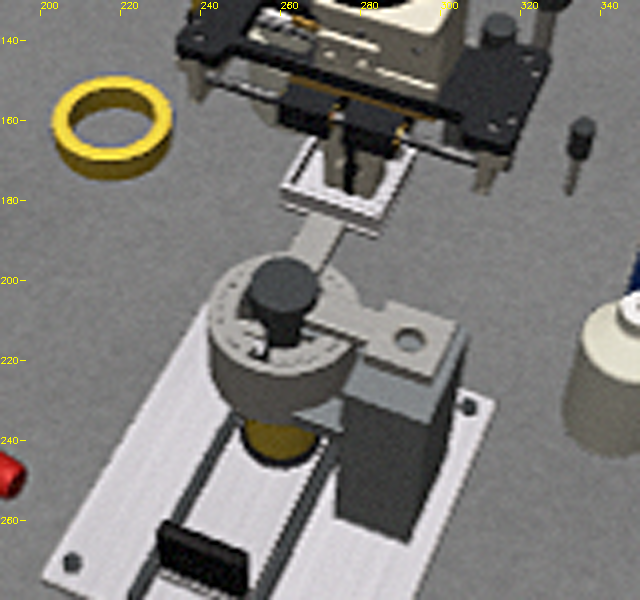

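Call:
play_rows(series=[0,0,-0.002,0,0,0,-0.002,0,0,0,-0.002,0,0,0,-0.002,0,0,0,-0.001,0])

```text
time_s: 9.3
tcp_pos: [0.5982, 0.0951, 0.1617]
eef_rot: [9.6, 89.9, -166.1]
contact_force: [-11.5, 0.7, 15.3]
gripper_width: 0.0001
```

Call:
play_rows(series=[0,0,-0.001,0,0,0,-0.001,0,0,0,-0.001,0,0,0,0,0,0,0,0,0])

```text
time_s: 9.72
tcp_pos: [0.601, 0.0951, 0.1618]
eef_rot: [23.5, 89.9, -152.2]
contact_force: [-11.2, 0.6, 15.5]
gripper_width: 0.0005
```

Call:
play_rows(series=[-0.003,0,0,0,-0.003,0,0,0,-0.003,0,0,0,-0.003,0,0,0,-0.003,0,0,0])

```text
time_s: 10.13
tcp_pos: [0.602, 0.0954, 0.1761]
eef_rot: [-167.7, 89.9, 16.6]
contact_force: [0.0, 0.4, 0.2]
gripper_width: 0.0004
```

Call:
play_rows(series=[-0.01,0,0,0,-0.02,0,0,0,-0.02,0,0,0,-0.03,0,0,0,-0.02,0,0,0])

```text
time_s: 10.55
tcp_pos: [0.6028, 0.0955, 0.2779]
eef_rot: [-178.2, 89.8, 6.1]
contact_force: [1.6, -0.1, -0.0]
gripper_width: 0.0007
```

Run:
```python
from h import *
s=st();to([.6,.321,.26])
c=snap("wrist","w7");d=snap("scene","s7");crop(d,190,100,350,250,4,"s7c")
```

```text
t 10.55 tcp [0.6028 0.0955 0.2779] F [ 1.5707 -0.1488 -0.0102] w 0.0007 q [ 27.4  12.8  -3.5   0.1 -73.6 -23.1]
toolx [ 0.0028  0.0003 -1.    ] y [ 0.0749 -0.9972 -0.0001] z [-0.9972 -0.0749 -0.0028]
tool shift [ 0.018  -0.2251 -0.0141]
```

View pics/w7.png

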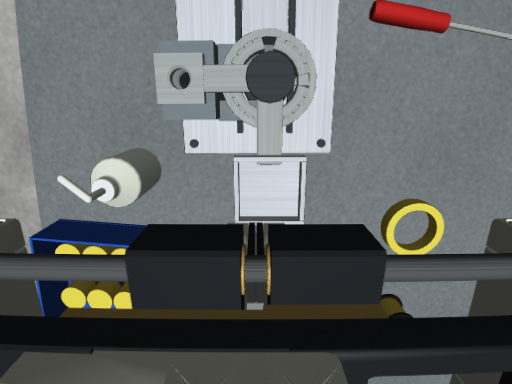

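View pics/s7c.png

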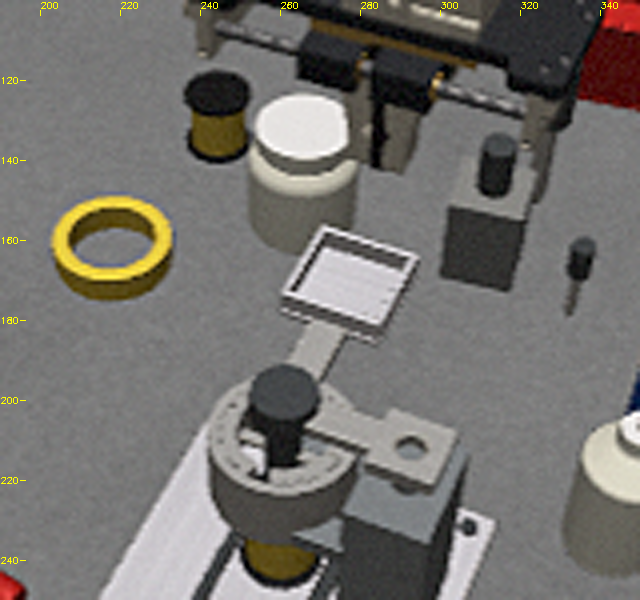

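Run:
```python
from h import *
w=load("w7");s=load("s7")
crop(w,130,20,300,230,3,"w7c")
print(tri([(w,(180,78)),(s,(293,212))]),plane(w,(180,78),.176),plane(s,(293,212),.176),cl(.075,0))
```

```text
(array([0.6743, 0.0064, 0.1734]), [np.float64(0.0010314188676904606), np.float64(0.0010314188676905003)]) [0.6728 0.006  0.176 ] [0.6758 0.0052 0.176 ] [0.6733 0.0066]
```

View pics/w7c.png

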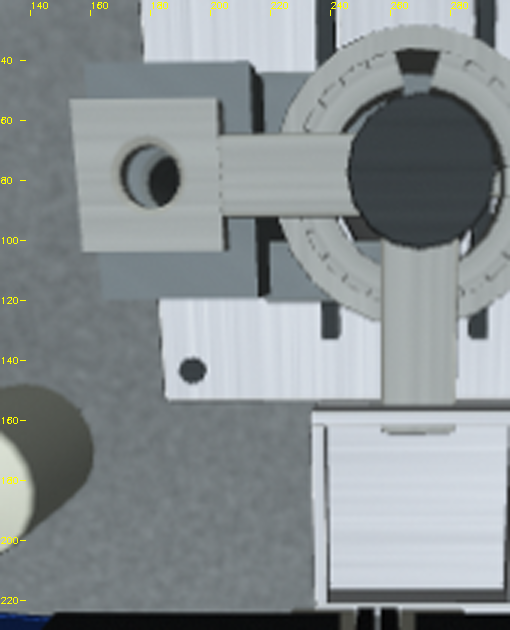

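Call:
play_rows(series=[0,-0.0285,-0.0014,0,0,-0.0285,-0.0014,0,0,-0.0285,-0.0014,0,0,-0.0285,-0.0014,0,0,-0.0285,-0.0014,0], jaw=70)

```text
time_s: 11.07
tcp_pos: [0.5982, 0.2395, 0.2749]
eef_rot: [-156.2, 90.0, 28.1]
contact_force: [0.1, -1.2, -0.0]
gripper_width: 0.0284
```

Call:
play_rows(series=[0,-0.0285,-0.0014,0,0,-0.0285,-0.0014,0,0,-0.0285,-0.0014,0,0,-0.0285,-0.0014,0,0,-0.0285,-0.0014,0])

```text
time_s: 11.48
tcp_pos: [0.5945, 0.3824, 0.2747]
eef_rot: [-152.6, 90.0, 31.6]
contact_force: [1.1, -0.6, -0.2]
gripper_width: 0.0594
```

Run:
```python
from h import *
s=st();to([.6,.321,.2])
c=snap("wrist","w8")
print(proj(c,[[.6,.321,.117]]))
crop(c,160,40,360,240,3,"w8c")
```

```text
t 11.48 tcp [0.5945 0.3824 0.2747] F [ 1.0689 -0.5609 -0.1687] w 0.0594 q [ 48.5  22.3   9.5   0.  -77.2 -44.2]
toolx [ 0.0002  0.0001 -1.    ] y [ 0.0748 -0.9972 -0.0001] z [-0.9972 -0.0748 -0.0002]
tool shift [ 0.0747  0.0616 -0.0009]
[[254.7339 115.5849]]
```

View pics/w8.png

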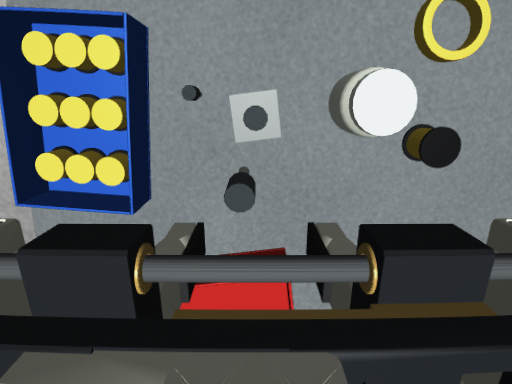

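View pics/w8c.png

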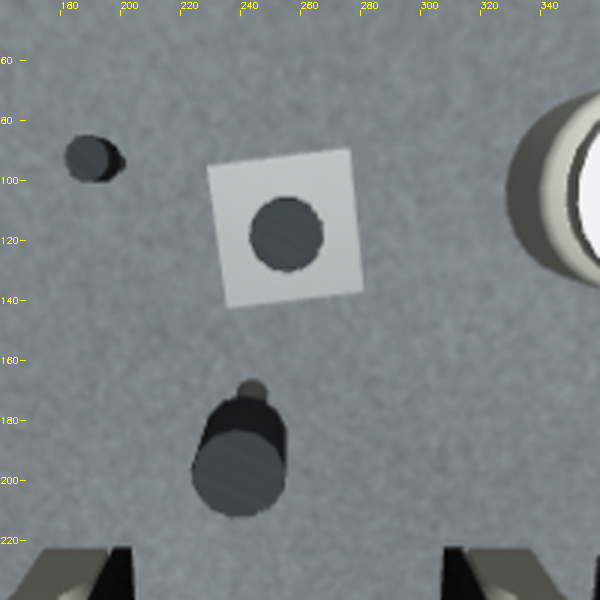

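Run:
```python
from h import *
c=load("w8");a=load("scene0");b=load("side0")
g=cv2.cvtColor(c["img"],cv2.COLOR_BGR2GRAY)[90:145,230:280]
m=(g<110).astype(np.uint8)
cs,_=cv2.findContours(m,cv2.RETR_EXTERNAL,cv2.CHAIN_APPROX_NONE)
for k in cs:
    if 200<cv2.contourArea(k)<1000:
        (x,y),r=cv2.minEnclosingCircle(k);e=cv2.fitEllipse(k);u=(e[0][0]+230,e[0][1]+90);print(u,e[1])
        print(plane(c,u,.117),tri([(c,u),(a,(190+374/3,100+109/3)),(b,(140+197/4,130+509/4))]))
        p=plane(c,u,.117);print("dia",np.linalg.norm(plane(c,(u[0]+e[1][0]/2,u[1]),.117)-p)*2)
        to([*p[:2],.2])
```

```text
(254.9861354827881, 117.80218696594238) (23.15593719482422, 23.736797332763672)
[0.5996 0.3232 0.117 ] (array([0.5996, 0.3219, 0.116 ]), [np.float64(0.0013228676833340483), np.float64(0.001541881635402025), np.float64(0.002120654860281341)])
dia 0.024036980826671026
tool shift [ 0.0736  0.0639 -0.0005]
```

Call:
play_rows(series=[0,0.03,-0.0003,0,0,0.0308,-0.0003,0,0.02,0,0,0,0.03,0,0,0,0.03,0,0,0])

```text
time_s: 11.95
tcp_pos: [0.6005, 0.3201, 0.1951]
eef_rot: [-142.8, 89.8, 41.5]
contact_force: [0.8, 0.2, -0.2]
gripper_width: 0.0612
```

Run:
```python
from h import *
s=st();to([.5997,.3222,.083])
```

```text
t 11.95 tcp [0.6005 0.3201 0.1951] F [ 0.7944  0.1753 -0.1807] w 0.0612 q [ 44.4  22.   -1.2   0.  -66.5 -40.2]
toolx [ 0.0025  0.0022 -1.    ] y [ 0.074  -0.9973 -0.002 ] z [-0.9973 -0.074  -0.0027]
tool shift [ 0.1122 -0.0019  0.0009]
```

Call:
play_rows(series=[0.03,-0.0015,0,0,0.03,0,0,0,0.025,0,0,0,0.015,0,0,0,0.006,0,0,0])

```text
time_s: 12.37
tcp_pos: [0.5984, 0.3207, 0.0853]
eef_rot: [34.4, 89.7, -141.4]
contact_force: [-0.7, 0.6, 0.4]
gripper_width: 0.0616
```

Run:
```python
from h import *
s=st();to([.5997,.3222,.083])
d=snap("side","d9");crop(d,130,220,250,320,6,"d9c")
```

```text
t 12.37 tcp [0.5984 0.3207 0.0853] F [-0.7481  0.5944  0.3855] w 0.0616 q [ 44.6  27.3  -8.3  -0.  -54.7 -40.3]
toolx [-0.0035 -0.0028 -1.    ] y [ 0.0743 -0.9972  0.0026] z [-0.9972 -0.0743  0.0037]
tool shift [ 0.0023 -0.0014 -0.0014]
```

View pics/d9c.png

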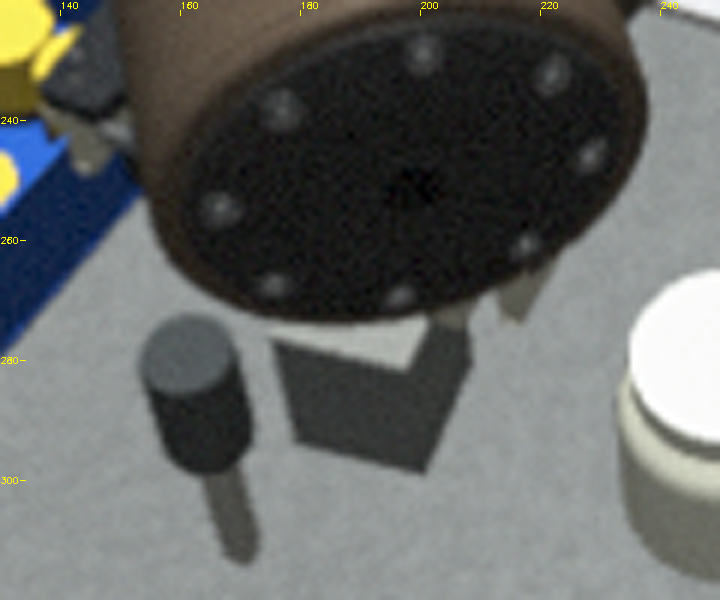

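Call:
play_rows(series=[0.001,-0.001,-0.001,0,0,0,0,0,0,0,0,0,0,0,0,0,0,0,0,0], jaw=0, squeeze=25)

```text
time_s: 12.83
tcp_pos: [0.6006, 0.3233, 0.0887]
eef_rot: [-141.0, 89.9, 43.3]
contact_force: [-0.2, 0.0, 0.6]
gripper_width: 0.0338
```

Call:
play_rows(series=[0,0,0,0,0,0,0,0,0,0,0,0,0,0,0,0,0,0,0,0])

```text
time_s: 13.25
tcp_pos: [0.6003, 0.3231, 0.0882]
eef_rot: [-150.7, 90.0, 33.6]
contact_force: [-2.8, -0.1, 6.1]
gripper_width: 0.0255
```

Run:
```python
from h import *
s=st()
```

```text
t 13.25 tcp [0.6003 0.3231 0.0882] F [-2.8488 -0.0568  6.0588] w 0.0255 q [ 44.6  27.2  -8.    0.  -54.7 -40.3]
toolx [ 0.0005  0.0003 -1.    ] y [ 0.0752 -0.9972 -0.0003] z [-0.9972 -0.0752 -0.0005]
```

Call:
play_rows(series=[-0.008,0,0,0,-0.015,0,0,0,-0.02,0,0,0,-0.02,0,0,0,-0.02,0,0,0])

```text
time_s: 13.67
tcp_pos: [0.6, 0.3227, 0.1712]
eef_rot: [32.4, 89.9, -143.3]
contact_force: [0.3, -0.2, -1.1]
gripper_width: 0.0253
```

Call:
play_rows(series=[-0.03,0,0,0,-0.03,0,0,0,-0.03,0,0,0,-0.03,0,0,0,-0.018,0,0,0])

```text
time_s: 14.08
tcp_pos: [0.6009, 0.323, 0.3125]
eef_rot: [-152.9, 89.8, 31.4]
contact_force: [0.1, -0.3, -0.3]
gripper_width: 0.0252
```

Run:
```python
from h import *
s=st();to([.674,.0062,.31])
d=snap("side","d10");e=snap("scene","s10")
```

```text
t 14.08 tcp [0.6009 0.323  0.3125] F [ 0.0864 -0.3383 -0.2518] w 0.0252 q [ 44.6  19.    9.4   0.  -80.2 -40.3]
toolx [ 0.0031  0.0019 -1.    ] y [ 0.0749 -0.9972 -0.0017] z [-0.9972 -0.0749 -0.0032]
tool shift [ 0.0022  0.3214 -0.0492]
```

View pics/s10.png

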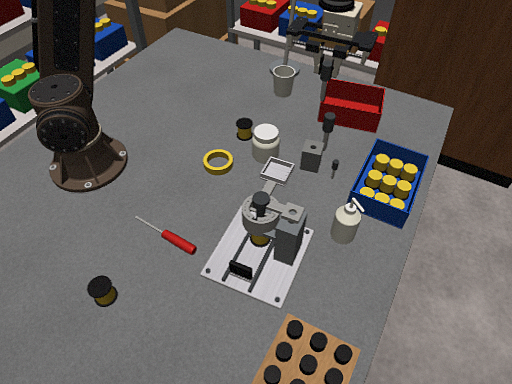

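View pics/d10.png

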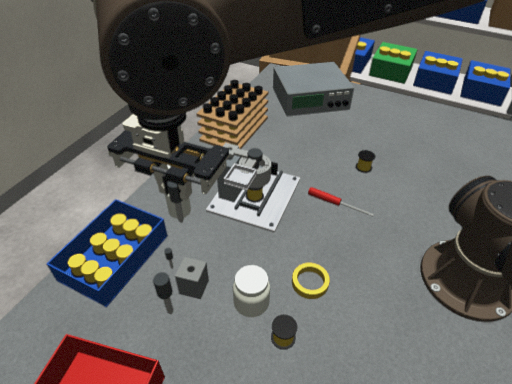

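Call:
play_rows(series=[0,0.02,-0.003,0,0,0.033,-0.005,0,0,0.036,-0.0055,0,0,0.036,-0.0055,0,0,0.036,-0.0055,0])

```text
time_s: 14.6
tcp_pos: [0.6363, 0.1628, 0.3074]
eef_rot: [10.8, 89.9, -164.8]
contact_force: [0.4, 0.0, -0.9]
gripper_width: 0.0257
```

Call:
play_rows(series=[0,0.036,-0.0055,0,0,0.036,-0.0055,0,0,0.036,-0.0055,0,0,0.032,-0.005,0,0,0.0204,-0.0032,0])

```text
time_s: 15.02
tcp_pos: [0.6731, 0.003, 0.3074]
eef_rot: [9.9, 89.9, -165.9]
contact_force: [-0.3, -0.5, -1.5]
gripper_width: 0.0251
```

Call:
play_rows(series=[0,0,0,0,0,0,0,0,0,0,0,0,0,0,0,0,0,0,0,0])

```text
time_s: 15.43
tcp_pos: [0.6732, 0.0072, 0.3084]
eef_rot: [-20.9, 90.0, 163.4]
contact_force: [-0.9, -0.2, -1.6]
gripper_width: 0.0256
```

Run:
```python
from h import *
s=st();to([.674,.0062,.31])
d=snap("side","d11");e=snap("scene","s11")
crop(d,180,80,300,200,5,"d11c");crop(e,230,120,350,240,5,"s11c")
```

```text
t 15.43 tcp [0.6732 0.0072 0.3084] F [-0.8609 -0.2356 -1.5527] w 0.0256 q [ 17.2  18.4   8.   -0.  -79.7 -12.8]
toolx [-0.0003  0.0001 -1.    ] y [ 0.0762 -0.9971 -0.0001] z [-0.9971 -0.0762  0.0003]
tool shift [-0.0016  0.0011 -0.0007]
```

View pics/d11c.png

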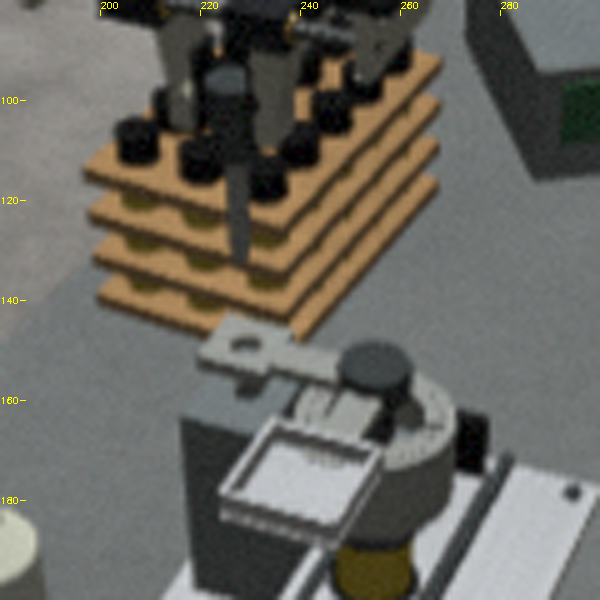

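View pics/s11c.png

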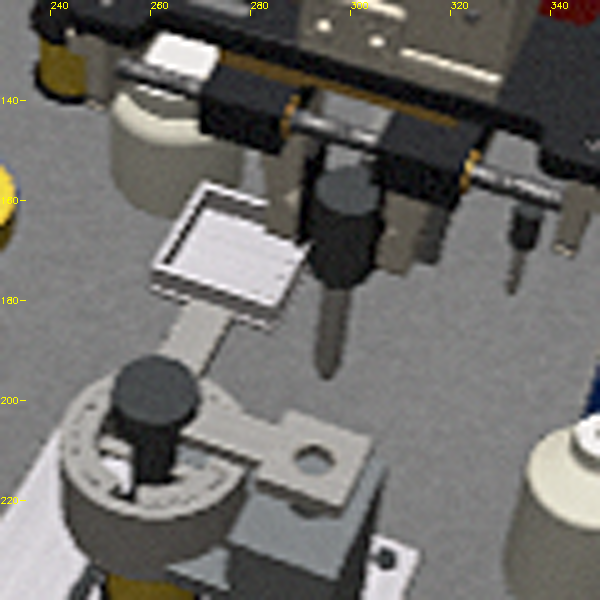

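Run:
```python
from h import *
d=load("d11");e=load("s11")
t,r=tri([(e,(295.4,195.2)),(d,(228,133))]);h,r2=tri([(e,(293,211.8)),(d,(229.6,148.8))])
hd,r3=tri([(e,(230+350/5,120+185/5)),(d,(180+229/5,80+77/5))])
print("tip",t,r,"hole",h,r2,"head top",hd,r3); D=h-t;print(D, "clamp",D[:2]@ex,D[:2]@ey)
```

```text
tip [0.6734 0.0081 0.228 ] [np.float64(0.0016921118546201776), np.float64(0.0016921118546200378)] hole [0.6732 0.0054 0.1747] [np.float64(0.002312366293167711), np.float64(0.0023123662931674666)] head top [0.6735 0.0079 0.3378] [np.float64(0.0008780895079523036), np.float64(0.0008780895079526067)]
[-0.0002 -0.0027 -0.0533] clamp -0.00035450796442319 -0.0026923449900097284
```

Call:
play_rows(series=[0.01,0.0018,0,0,0.012,0,0,0,0.01,0,0,0,0.007,0,0,0,0.004,0,0,0])

```text
time_s: 15.95
tcp_pos: [0.6728, 0.0043, 0.2633]
eef_rot: [4.8, 89.8, -170.9]
contact_force: [0.8, 0.6, -1.3]
gripper_width: 0.0249
```

Run:
```python
from h import *
s=st()
d=snap("side","d12");e=snap("scene","s12")
crop(d,190,90,270,170,4,"d12c");crop(e,260,160,340,240,4,"s12c")
a=np.hstack([cv2.imread("pics/d12c.png"),cv2.imread("pics/s12c.png")]);cv2.imwrite("pics/j12.png",a)
```

```text
t 15.95 tcp [0.6728 0.0043 0.2633] F [ 0.8027  0.6012 -1.3048] w 0.0249 q [ 16.9  19.4   3.7  -0.  -74.5 -12.6]
toolx [-0.0027 -0.0004 -1.    ] y [ 0.0748 -0.9972  0.0002] z [-0.9972 -0.0748  0.0027]
```

View pics/j12.png

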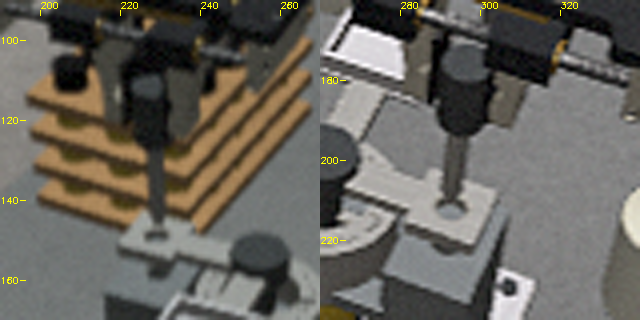

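Call:
play_rows(series=[0.005,0,0,0,0.005,0,0,0,0.005,0,0,0,0.005,0,0,0,0.004,0,0,0])

```text
time_s: 16.47
tcp_pos: [0.6734, 0.0043, 0.2409]
eef_rot: [-8.2, 90.0, 176.1]
contact_force: [-0.3, 0.1, -2.5]
gripper_width: 0.0257
```

Call:
play_rows(series=[0.005,0,0,0,0.004,0,0,0,0.004,0,0,0,0.004,0,0,0,0.004,0,0,0])

```text
time_s: 16.88
tcp_pos: [0.6736, 0.0044, 0.2202]
eef_rot: [-165.9, 90.0, 18.3]
contact_force: [1.0, -0.2, -1.9]
gripper_width: 0.0256
```

Call:
play_rows(series=[0.005,0,0,0,0.005,0,0,0,0.005,0,0,0,0.005,0,0,0,0.004,0,0,0])

```text
time_s: 17.3
tcp_pos: [0.6734, 0.0043, 0.1958]
eef_rot: [5.6, 90.0, -170.1]
contact_force: [0.2, 0.8, -1.7]
gripper_width: 0.0255
```

Call:
play_rows(series=[0.002,0,0,0,0.002,0,0,0,0.001,0,0,0,0.001,0,0,0,0.001,0,0,0])

```text
time_s: 17.72
tcp_pos: [0.6737, 0.0044, 0.1897]
eef_rot: [-177.9, 90.0, 6.4]
contact_force: [-0.7, -0.1, -1.1]
gripper_width: 0.0254
```

Call:
play_rows(series=[0.001,0,0,0,0.001,0,0,0,0.001,0,0,0,0,0,0,0,0,0,0,0])

```text
time_s: 18.13
tcp_pos: [0.6738, 0.0043, 0.1887]
eef_rot: [171.1, 89.9, -4.6]
contact_force: [-4.6, 1.9, 9.7]
gripper_width: 0.0255
```

Call:
play_rows(series=[-0.001,0,0,0,0,0,0,0,0,0,0,0,0,0,0,0,0,0,0,0], jaw=60)

```text
time_s: 18.55
tcp_pos: [0.6735, 0.0043, 0.1873]
eef_rot: [13.6, 90.0, -162.1]
contact_force: [0.4, -0.2, 0.6]
gripper_width: 0.0509
```

Call:
play_rows(series=[-0.01,0,0,0,-0.02,0,0,0,-0.03,0,0,0,-0.03,0,0,0,-0.03,0,0,0])

```text
time_s: 18.97
tcp_pos: [0.6734, 0.0042, 0.3096]
eef_rot: [101.1, 90.0, -74.6]
contact_force: [0.7, -0.3, 0.4]
gripper_width: 0.0524
```

Call:
play_rows(series=[0,0.01,0.02,0,0,-0.035,0.015,0,0,-0.035,0.01,0,0,-0.035,0.01,0,0,-0.02,0.01,0])

```text
time_s: 19.38
tcp_pos: [0.5993, 0.1164, 0.3085]
eef_rot: [-145.9, 89.9, 38.4]
contact_force: [0.6, -0.2, -0.0]
gripper_width: 0.0523
```

Run:
```python
from h import *
s=st()
d=snap("side","d13");e=snap("scene","s13");w=snap("wrist","w13")
crop(d,190,120,310,220,5,"d13c");crop(e,220,160,340,300,4,"s13c")
```

```text
t 19.38 tcp [0.5993 0.1164 0.3085] F [ 0.6211 -0.2102 -0.0097] w 0.0523 q [ 29.3  12.1  -0.4  -0.  -77.4 -25. ]
toolx [ 0.0009  0.0008 -1.    ] y [ 0.0755 -0.9971 -0.0007] z [-0.9971 -0.0755 -0.001 ]
```

View pics/d13c.png

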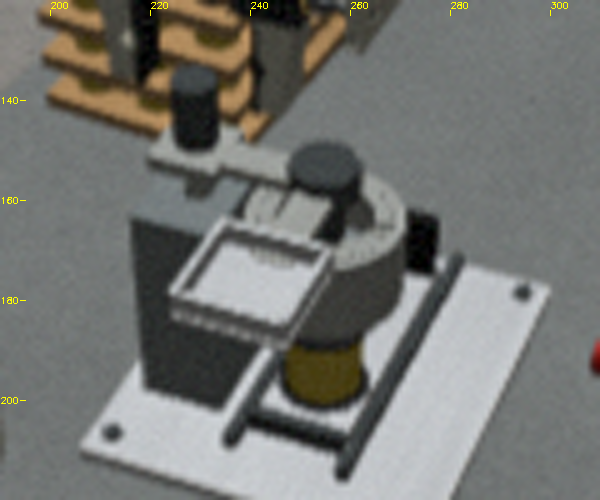

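View pics/s13c.png

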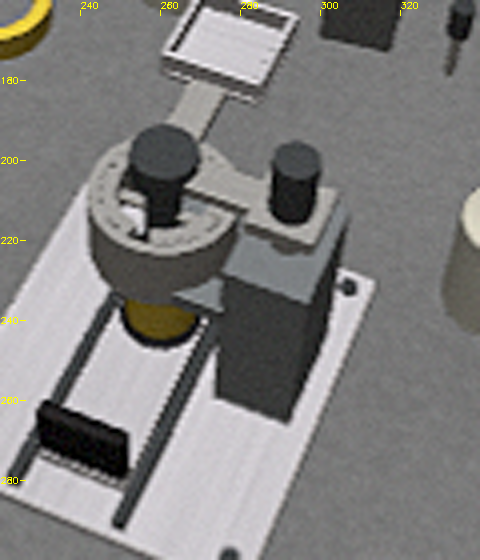

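View pics/w13.png

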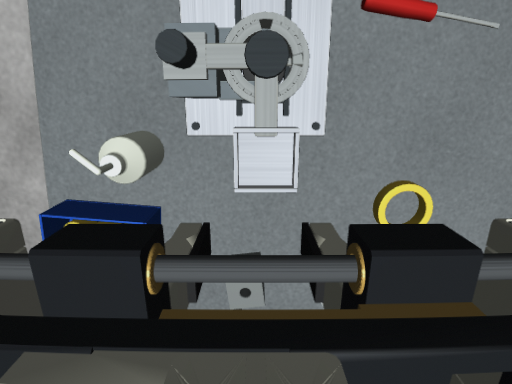

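View pics/s13.png

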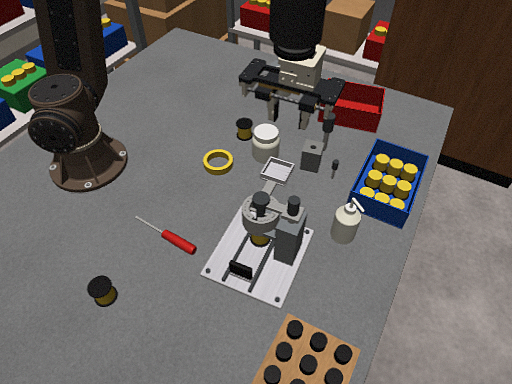

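Run:
```python
from h import *
d=load("d13");e=load("s13")
print(tri([(e,(294.3,198.8)),(d,(229.2,135.4))]))
p=plane(e,(220+82/4,160+442/4),.0465)[:2]-AX;print("plate clamp",p@ex,p@ey)
```

```text
(array([0.6725, 0.0052, 0.2189]), [np.float64(0.0022252477278283853), np.float64(0.002225247727828611)])
plate clamp 0.0018665926017296557 -0.1137005491667801
```

Pin head top measures 0.219 m (expected 0.218), the plate about 114 mm from the axis (118 expected, within pixel error). The pictures show the pin seated on the ear (scene 294,199; side 229,135), the dish on +y, and nothing touched by the arm. I'm handing in.

```bash
python3 -c "
from plant import close_job
print(close_job())"
```

```text
the job is handed in; nothing more can be done
None
```

The job is handed in at about 19.5 s of the 69 s allowed, and my last checks agree that it was done as asked.

- **Sled:** I pushed it until it hit its stop at about 15 N. The side view then showed the coil under the plunger. The last picture put the handle plate about 114 mm from the axis against 118 mm expected. I put the difference down to pixel error.
- **Crank:** I pressed the dish about 25 mm down and swung it a quarter turn clockwise to the stop. The arm pushed it at a steady 11 N there without turning it further. It then rose, and the ear hole measured over the post at about 0.174 m high (0.176 m expected).
- **Pin:** I took the middle-sized pin, the one standing in the stand, out of the three in view. It went down through the ear and post with no resistance until the head met the ear at about 10 N. After I let go, the top of its head measured 0.219 m (0.218 m expected for fully home).
- **Bystanders and arm:** The bystanders stood where they were in the final pictures, and the arm was clear of everything.

The highest force I read was about 17 N, so no reading came near the limits. No check failed; positions taken from two cameras differed by about 2 mm, as the calibration allows.

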